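Clear the scale and make up a batch of brass by weight

TASK

Someone left a block plane on the pan of the spring scale: take it off and lay it flat on the cork mat. Then feed brass bars from the deck onto the pan, beside the part-filled blue tin that stays there, until the red needle rests inside the green band; the bars look alike but differ in weight. Leave every bar lying flat, either right down on the pan or still on the deck, and do not disturb the screwdriver or the glue bottle.

Things in the scene. Friction and masses are not known exactly. Their poses are not given: they have to be found in the camera images.
- scale: Green spring scale, fixed. Origin on the table under the edge where the feed deck (-y side) meets the pan (+y side). The aluminium deck is 166 mm wide between side rails 14 mm high, spans y=-182 to 0 mm, open at its -y end, top 60 mm above the table.
- deck_edge (a point): Middle of the deck's edge next to the pan, on the deck's top surface.
- pan_mid (a point): Middle of the bar area on the steel pan's top. The pan is 172 mm wide (x); its bar area is 166 mm long (y) and ends at a cross lip 8 mm high, beyond which the tin stands. Pan top 58.5 mm above the table when empty; it sinks 8.2 mm per kg on a spring, 20 mm at most.
- dial_face (a point): Centre of the scale's white dial, 100 mm wide, facing up and towards the scale's +x; 85 mm above the table, its top 117 mm.
- needle (a joint): Red needle of the dial, rad: 0 with an empty pan, about 0.82 per kg, turning clockwise as seen facing the dial. The green band runs from 0.95 to 1.30.
- bar1: One of four brass box-section bars with black end caps, 150 x 36 x 24 mm (own x, y, z), 0.25 to 0.4 kg (bars differ). Origin at the centre of its underside. They lie across the deck in a row along the scale's y, bar1 nearest the pan, bar4 last, a few mm apart. A bar pushed off the deck can hang up, leaning or pinched level between its neighbours, clear of the pan; a light press drops it.
- bar2: One of four brass box-section bars with black end caps, 150 x 36 x 24 mm (own x, y, z), 0.25 to 0.4 kg (bars differ). Origin at the centre of its underside. They lie across the deck in a row along the scale's y, bar1 nearest the pan, bar4 last, a few mm apart. A bar pushed off the deck can hang up, leaning or pinched level between its neighbours, clear of the pan; a light press drops it.
- bar3: One of four brass box-section bars with black end caps, 150 x 36 x 24 mm (own x, y, z), 0.25 to 0.4 kg (bars differ). Origin at the centre of its underside. They lie across the deck in a row along the scale's y, bar1 nearest the pan, bar4 last, a few mm apart. A bar pushed off the deck can hang up, leaning or pinched level between its neighbours, clear of the pan; a light press drops it.
- bar4: One of four brass box-section bars with black end caps, 150 x 36 x 24 mm (own x, y, z), 0.25 to 0.4 kg (bars differ). Origin at the centre of its underside. They lie across the deck in a row along the scale's y, bar1 nearest the pan, bar4 last, a few mm apart. A bar pushed off the deck can hang up, leaning or pinched level between its neighbours, clear of the pan; a light press drops it.
- plane: Block plane lying on the pan: dark steel body 140 x 50 x 30 mm (own x, y, z) with parallel sides, brass cap and small wooden knob rising to 48 mm. Origin at the centre of its sole. About 0.6 kg.
- mat: Cork mat, fixed, 200 x 130 x 4 mm (own x, y, z). Origin at the centre of its underside, on the table.
- tin: Closed blue round tin, 76 mm across, 40 mm high, standing on the far end of the pan beyond the lip, with an unknown weight of brass fittings inside (0.15 to 1 kg). Origin at the centre of its underside.
- screwdriver: Bystander: screwdriver, 200 mm, lying on the table.
- glue: Bystander: yellow glue bottle, 56 mm across, 130 mm high, standing.
Mind the look-alikes: they are no part of the job. Leave any purple or turquoise look-alike of the bar4 alone.

How it is judged (in metres and radians):
On the way, in this order (a step that is already met when the one before it is completed fails the run):
1. the block plane lies flat and released on the cork mat (x of plane in the frame of mat between -0.1 and 0.1 m and y of plane in the frame of mat between -0.065 and 0.065 m and height (world z) of plane between 0.001 and 0.009 m and angle between plane's own z axis and vertical below 0.08 rad and linear speed of plane below 0.02 m/s and contact force between plane and the fingers below 0.1 N), for 0.2 s.
2. then the needle comes to rest in the green band (value of joint needle between 0.95 and 1.3 rad and velocity of joint needle between -0.1 and 0.1 rad/s), for 0.3 s.
At the end, for the whole second after the job is handed in: The needle rests between 0.95 and 1.30 rad; the plane lies flat (0.08 rad), its centre over the cork mat; every bar lies flat (0.12 rad) and still, on the deck or right down on the pan (within 3 mm), none hung up or fallen; the tin stands in its place on the pan (value of joint needle between 0.95 and 1.3 rad and x of plane in the frame of mat between -0.1 and 0.1 m and y of plane in the frame of mat between -0.065 and 0.065 m and height (world z) of plane between 0.001 and 0.009 m and angle between plane's own z axis and vertical below 0.08 rad and linear speed of each of plane, bar1, bar2, bar3, bar4 below 0.02 m/s and angle between tin's own z axis and vertical below 0.1 rad and y of tin in the frame of scale between 0.19 and 0.26 m and z of each of tin, bar1, bar2, bar3, bar4 in the frame of scale above 0.035 m and angle between each of bar1, bar2, bar3, bar4's own z axis and vertical below 0.12 rad and x of bar1 in the frame of scale between -0.06 and 0.06 m and y of bar1 in the frame of scale between -0.182 and 0.17 m and (y of bar1 in the frame of scale below 0 m or z of bar1 in the frame of pan_mid below 0.003 m) and x of bar2 in the frame of scale between -0.06 and 0.06 m and y of bar2 in the frame of scale between -0.182 and 0.17 m and (y of bar2 in the frame of scale below 0 m or z of bar2 in the frame of pan_mid below 0.003 m) and x of bar3 in the frame of scale between -0.06 and 0.06 m and y of bar3 in the frame of scale between -0.182 and 0.17 m and (y of bar3 in the frame of scale below 0 m or z of bar3 in the frame of pan_mid below 0.003 m) and x of bar4 in the frame of scale between -0.06 and 0.06 m and y of bar4 in the frame of scale between -0.182 and 0.17 m and (y of bar4 in the frame of scale below 0 m or z of bar4 in the frame of pan_mid below 0.003 m)); the robot touches nothing.
It fails at once if the screwdriver or the glue bottle is shifted by more than 30 mm (distance of any of screwdriver, glue from where it was at the start of the episode above 0.03 m).
It also fails if it takes over 72 s, if anything falls off the work surface, if the arm or the gripper's body presses on something with over 40 N, if the wrist force passes 120 N, or if a joint passes its speed limit or range.

ROBOT

A 6-joint arm with a two-finger parallel gripper is mounted at the origin on the work surface. World frame = base frame: x ahead of the robot, y to its left, z up, the work surface at z = 0. Lengths are in m, angles in degrees, forces in N, time in s.
With the tool pointing down it reaches from about 0.35 to 0.875 m from the base axis. Payload 4.2 kg.
Tool frame: the origin (TCP) lies at the very end of the fingers, on their centre line; the grasp point (between the pads) lies 19 mm behind it; z points along the fingers, y is the line along which they close (so a half turn about z gives the same grasp; the last joint's range is limited). The gripper opens to 87 mm and grips with 3 to 60 N. Pads are 19 mm wide; open, the fingers measure 117 mm over their backs; the gripper's body (75 mm by 190 mm) begins 51 mm behind the grasp point.
Start: joints at [82.197, 22.042, 0.453, 0, -68.411, -14.817], TCP at [0.24, 0.577, 0.223] pointing down, gripper open.
Joint ranges: [-179.83, 179.83], [-69.29, 118.12], [-61.27, 80.66], [-181.25, 117.63], [-171.15, -9.14], [-177.46, 177.46]. Speed limits (degrees/s): [159.86, 159.86, 180, 180, 180, 180].

INTERFACE

Orientations are given as a 3x3 rotation matrix whose columns are the frame's x, y, z axes.
In Python, from station import r gives the robot as it stands.
- The arm moves only by the tool jog_arm, never from a script. Its argument "plan" is text: rows parted by semicolons, each of 7 numbers parted by spaces: the shift along the tool's x, y, z normalised to -1 to 1, where 1 is 0.025 m, then the turn, a rotation vector about the tool's x, y, z normalised to -1 to 1, where 1 is 8 degrees, then the closure, from -1 (fully open) to 1 (shut). A call has exactly 10 rows; each row shifts and turns the commanded pose from where the row before left it, along the tool's axes as they then stand; what a row does not reach is not made up. A row lasts 1/10 s, in which the tool goes at most 50 mm and 8.59 degrees, less where a joint would pass 70% of its speed; a pose out of reach is approached as far as the arm can. A call with a number of a shift or a turn outside -1 to 1 is refused whole. A call with a gripper value outside its range is refused whole. The fingers move at their own pace and stop on an object; the grip force is fixed at half the most. Time passes only in rows, so rows that do not move let the fingers close, or fill a call up. It gives the time, the measured TCP pose, the force, the opening and the grip force at its end, in the units of the state.
- r.sense(): the state, without advancing time (a new reading comes with each control period).
- r.capture(name): name is "scene" or "top" or "wrist"; returns (picture, depth): 420x560x3 uint8, red, green, blue; 420x560 float32, m along the optical axis (not along the pixel's ray), 0 where there is no reading.
- r.get_calibration(name): a dict with "mtx" (3x3 intrinsics, pixels), "extrinsics" (4x4, takes a point from camera to world coordinates). Camera axes: x right, y up, looking along -z (the intrinsics and any distortion apply to the point x, -y, -z); pixel columns grow to the right and rows downward; lengths in m; the calibration is good to about 2 mm. A picture is of the moment at which its call begins: read the wrist's pose just before it. get_calibration takes no time and is no camera call; for the wrist camera it gives the pose at the moment of the call.
- r.finish_job(): hands the job in; it is judged then, once.
The state is a dict: "time_s": time; "joints": joint angles; "joint_velocities": joint speeds; "effort": joint torques, N m; "tcp_pos": TCP position; "ee_rot": TCP orientation; "wrist_force": force on the tool from outside, world axes, zero at the start; "moment": the same for the moment, N m; "gripper_width": opening from 0.0 (shut) to 1.0 (fully open); "gripper_force": force on a finger pad.
Only numpy, scipy, OpenCV 4.12 (cv2) and the standard library are available. Lean on these libraries where they do the work, as an engineer would, in place of code of your own. Each camera call takes 0.05 s, during which the arm holds its last target. There are 200 camera calls.

## Working session

There is one attempt and no reset: what is moved stays moved. The work goes in short steps, Python scripts to look and compute and a tool call to move; the robot and the scene stay as the last step left them, time stands still between calls to the robot, and variables do not carry over. Pictures are saved under pics/ and viewed, at most 10 in all, crops included, and the job is handed in when it is done.

Besides the shell and the picture viewer there is one more tool, called after "Emit:" as name(argument=value, ...) on one line, values as JSON. jog_arm: Moves the arm, as the interface text tells. Scaled input: -1 to 1 covers 0.025 m each way for a shift and 8 degrees each way for a turn. Its arguments: {"type":"object","properties":{"plan":{"type":"string"}},"required":["plan"]}

```bash
mkdir -p pics; ls; cat > h.py <<'E'
import numpy as np, cv2
from station import r
def P(cal,u,v,d):
    K=cal["mtx"];E=np.array(cal["extrinsics"])
    x=(u-K[0][2])/K[0][0]*d; y=(v-K[1][2])/K[1][1]*d
    return (E@np.array([x,-y,-d,1]))[:3]
def cloud(cal,D):
    K=np.array(cal["mtx"]);E=np.array(cal["extrinsics"]);h,w=D.shape
    u,v=np.meshgrid(np.arange(w),np.arange(h))
    c=np.stack([(u-K[0,2])/K[0,0]*D,-(v-K[1,2])/K[1,1]*D,-D],-1)
    return c@E[:3,:3].T+E[:3,3]
E
python3 - <<'E'
from h import *
s=r.sense();print({k:np.round(v,3).tolist() for k,v in s.items()})
for n in("scene","top"):
    c=r.get_calibration(n);I,D=r.capture(n);np.savez(n,I=I,D=D,X=cloud(c,D))
    cv2.imwrite(f"pics/{n}0.png",I[:,:,::-1]);print(n,{k:np.round(v,3).tolist() for k,v in c.items()})
E
```

```text
pics
{'time_s': 0.0, 'joints': [82.199, 22.091, 0.379, -0.029, -68.41, -14.814], 'joint_velocities': [-0.028, 0.065, -0.038, -0.096, -0.005, -0.014], 'effort': [0.001, -39.067, 18.74, 4.22, 0.011, -0.0], 'tcp_pos': [0.24, 0.576, 0.221], 'ee_rot': [[0.923, -0.385, -0.001], [-0.385, -0.923, -0.002], [0.0, 0.002, -1.0]], 'wrist_force': [-0.646, 0.084, 0.402], 'moment': [0.048, -0.044, 0.013], 'gripper_force': 0.0, 'gripper_width': 1.0}
scene {'mtx': [[456.66, 0.0, 277.382], [0.0, 456.66, 205.321], [0.0, 0.0, 1.0]], 'extrinsics': [[-0.649, -0.644, 0.406, 0.978], [0.761, -0.539, 0.36, 0.446], [-0.013, 0.543, 0.84, 1.001], [0.0, 0.0, 0.0, 1.0]]}
top {'mtx': [[502.144, 0.0, 278.033], [0.0, 502.144, 208.239], [0.0, 0.0, 1.0]], 'extrinsics': [[-0.091, 0.973, -0.213, 0.232], [-0.996, -0.09, 0.017, 0.048], [-0.003, 0.214, 0.977, 1.527], [0.0, 0.0, 0.0, 1.0]]}
```

View pics/top0.png

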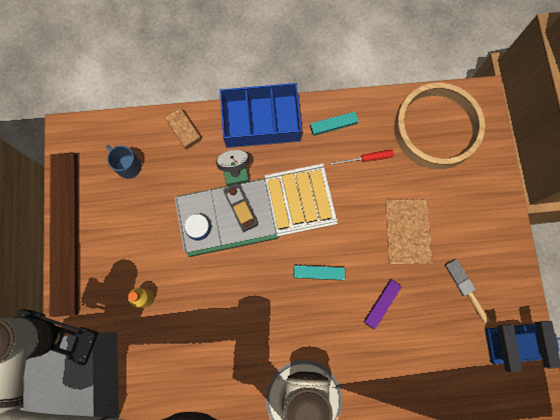

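View pics/scene0.png

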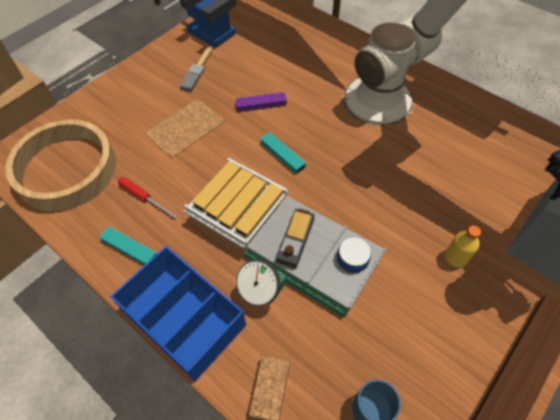

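The top view shows the plane at (241,207) across the pan, the deck with four bars around (300,197), and the mat at (410,232). The tin is at (197,227), the dial at (233,160), the screwdriver at (365,158) and the glue bottle at (138,297). In the scene view the plane is at (296,238) and the mat at (185,127).

```bash
python3 - <<'E'
from h import *
def rect(p):
    (c,(a,b),t)=cv2.minAreaRect((p[:,:2]*1000).astype(np.float32)); B=cv2.boxPoints((c,(a,b),t))
    e=B[1]-B[0]; f=B[2]-B[1]; L=e if np.linalg.norm(e)>np.linalg.norm(f) else f
    return np.round(c,1),round(max(a,b),1),round(min(a,b),1),round(np.degrees(np.arctan2(L[1],L[0]))%180,1)
for n,boxes in (("top",dict(plane=(220,180,262,233),bars=(262,162,338,236),mat=(380,195,438,268),pan=(172,175,280,258),tin=(180,210,215,243),dial=(212,147,252,172),glue=(125,283,152,309))),
 ("scene",dict(plane=(270,205,320,268),bars=(184,158,290,245),mat=(140,98,230,158),pan=(240,180,385,312),tin=(335,230,375,272),glue=(440,222,482,268)))):
    z=np.load(n+".npz");I=z["I"];X=z["X"]
    H=cv2.cvtColor(I,cv2.COLOR_RGB2HSV)
    print(n)
    for k,(a,b,c,d) in boxes.items():
        x=X[b:d,a:c].reshape(-1,3);h=H[b:d,a:c].reshape(-1,3).astype(int)
        if k=="mat": m=(x[:,2]>.0025)&(x[:,2]<.012)
        elif k=="plane": m=(x[:,2]>.067)&(x[:,2]<.13)
        elif k=="bars": m=(h[:,1]>110)&(h[:,0]>15)&(h[:,0]<30)&(x[:,2]>.073)
        elif k=="pan": m=(x[:,2]>.038)&(x[:,2]<.066)&(h[:,1]<60)
        elif k=="tin": m=(x[:,2]>.07)
        elif k=="dial": m=(x[:,2]>.06)
        else: m=x[:,2]>.03
        q=x[m]
        if len(q)<10: print(k,"none");continue
        print(k,len(q),*rect(q),"z",np.round(np.percentile(q[:,2],[2,25,50,75,98]),4))
        if k=="bars":
            M=np.zeros(I.shape[:2],np.uint8);M[b:d,a:c]=m.reshape(d-b,c-a)
            M=cv2.erode(M,np.ones((2,2)))
            nc,L=cv2.connectedComponents(M)
            for i in range(1,nc):
                q=X[L==i]
                if len(q)>60: print("  bar",len(q),*rect(q),np.round(np.median(q[:,2]),4))
    t=X[300:340,350:390] if n=="top" else X[150:160,300:330]
    print("table z",np.median(t[...,2]))
for n,(a,b,c,d) in (("top",(165,130,345,265)),("scene",(180,155,390,315))):
    I=np.load(n+".npz")["I"][b:d,a:c]; cv2.imwrite(f"pics/{n}crop.png",cv2.resize(I,None,fx=3.7,fy=3.7,interpolation=2)[:,:,::-1])
E
```

```text
top
plane 795 [562.7 133.7] 141.5 50.1 20.6 z [0.0736 0.0805 0.0847 0.0925 0.1013]
bars 2333 [442.8 -41.1] 422.5 176.3 179.7 z [0.0763 0.0815 0.0838 0.0861 0.0905]
  bar 495 [431.5 -60.3] 446.2 84.6 162.1 0.0842
  bar 508 [433.6 -34. ] 429.0 73.8 167.5 0.0838
  bar 509 [436.7  -8.7] 419.8 65.0 173.2 0.0837
  bar 523 [432.8  22.2] 402.0 46.9 179.2 0.0838
mat 1990 [ 457.8 -371.9] 230.1 178.4 172.5 z [0.0026 0.0037 0.005  0.0066 0.0105]
pan 3971 [563.7 164.4] 320.7 209.8 94.9 z [0.044  0.0486 0.051  0.0534 0.0611]
tin 524 [399.  154.2] 388.2 74.2 43.2 z [0.0728 0.087  0.0898 0.0921 0.0969]
dial 568 [486.3 122.9] 520.6 98.3 5.7 z [0.0631 0.081  0.0949 0.1064 0.116 ]
glue 386 [294.7 255.4] 429.0 54.8 80.5 z [0.0353 0.0807 0.0912 0.1054 0.1341]
table z 0.0014845724739811494
scene
plane 1251 [596.9 118. ] 179.6 109.2 22.6 z [0.0703 0.0795 0.0828 0.0912 0.0987]
bars 3407 [703.8 182.3] 731.8 211.2 60.0 z [0.0747 0.0811 0.0825 0.0838 0.0864]
  bar 2284 [776.3 129.3] 731.6 173.9 44.1 0.0825
  bar 774 [764.4 194.1] 653.4 103.5 40.7 0.0826
mat 1344 [ 462.6 -374.5] 277.6 234.2 130.4 z [0.0025 0.0031 0.0039 0.005  0.0075]
pan 6090 [607.1 162.4] 334.1 284.9 97.6 z [0.0457 0.0483 0.0497 0.0513 0.0625]
tin 860 [729.7 356.6] 527.5 74.0 23.3 z [0.073  0.0865 0.0887 0.0901 0.0929]
glue 807 [644.8 432. ] 665.0 55.2 177.7 z [0.0329 0.0644 0.0854 0.1012 0.1312]
table z -0.0011958937044077578
```

View pics/scenecrop.png

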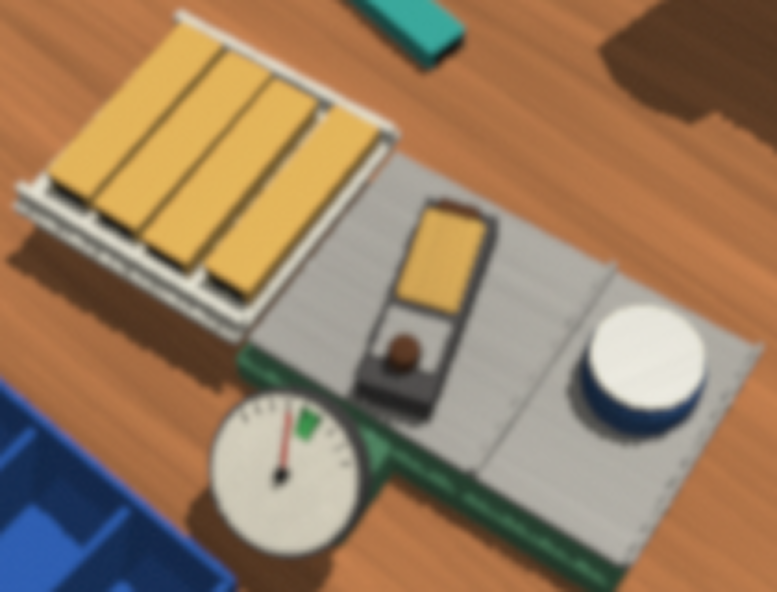

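The crop shows the needle just left of the green band, the plane oblique on the pan with its knob towards the dial, and bar1 a few mm behind the deck edge. The segmentations caught zero-depth outliers, so I'll filter those and refine.

```bash
cat >> h.py <<'E'
def fit(p):
    q=p[:,:2]*1000
    for _ in range(4):
        c=np.median(q,0); d=q-c; r2=np.linalg.norm(d,axis=1); q=q[r2<1.25*np.percentile(r2,97)]
    (c,(a,b),t)=cv2.minAreaRect(q.astype(np.float32)); B=cv2.boxPoints((c,(a,b),t))
    e=B[1]-B[0]; f=B[2]-B[1]; L=e if np.linalg.norm(e)>np.linalg.norm(f) else f
    return np.round(c,1),round(max(a,b),1),round(min(a,b),1),round(np.degrees(np.arctan2(L[1],L[0]))%180,1)
E
python3 - <<'E'
from h import *
g={}
for n in("top","scene"):
    z=np.load(n+".npz");I=z["I"];X=z["X"];D=z["D"];H=cv2.cvtColor(I,cv2.COLOR_RGB2HSV).astype(int)
    ok=D>.3; hue,sat=H[...,0],H[...,1]; x,y,Z=X[...,0],X[...,1],X[...,2]
    near=ok&(x>.45)&(x<.72)&(y>-.2)&(y<.35)
    print(n)
    def show(k,m):
        q=X[m]; print(k,len(q),*fit(q),"z",np.round(np.percentile(q[:,2],[5,50,95]),4))
    show("mat",ok&(hue>8)&(hue<22)&(sat>70)&(Z>.0025)&(Z<.012)&(x>.33)&(x<.6)&(y<-.27)&(y>-.48))
    show("plane",near&(y>.07)&(y<.2)&(Z>.064)&(x>.48)&(x<.645))
    show("tin",near&(y>.2)&(y<.32)&(Z>.08))
    show("pan",near&(sat<60)&(y>.03)&(Z>.04)&(Z<.06)&(x<.68))
    show("plane table strip",near&(abs(Z)<.2)&(x>.6)&(y>0.02)&(y<.2)&(Z>.065))
    B=near&(sat>110)&(hue>15)&(hue<30)&(Z>.07)&(y<.07)
    M=cv2.erode(B.astype(np.uint8),np.ones((3,3) if n=="scene" else (2,2),np.uint8))
    nc,L=cv2.connectedComponents(M,connectivity=4)
    for i in range(1,nc):
        if (L==i).sum()>80: show(" bar",L==i)
    show("rails",near&(sat<40)&(y<.05)&(Z>.066)&(x<.67))
E
```

```text
top
mat 2326 [ 465.1 -375.1] 269.9 209.5 179.9 z [0.0027 0.0048 0.0093]
plane 798 [562.7 133.7] 141.5 50.1 20.6 z [0.0757 0.0846 0.0986]
tin 473 [513.6 263.1] 71.6 69.5 65.4 z [0.0841 0.0901 0.0952]
pan 3843 [566.8 175.8] 299.0 216.5 94.6 z [0.0454 0.0509 0.057 ]
plane table strip 736 [660.  106.4] 172.8 119.7 90.0 z [0.0744 0.0912 0.1136]
 bar 506 [ 575.8 -106. ] 146.2 32.2 7.1 z [0.0787 0.0842 0.0893]
 bar 512 [573.1 -64.7] 146.9 32.6 6.3 z [0.0782 0.0837 0.089 ]
 bar 505 [572.1 -24.6] 146.9 32.7 7.4 z [0.0786 0.0837 0.0886]
 bar 517 [561.1  19.9] 146.2 32.3 6.6 z [0.0787 0.0838 0.089 ]
rails 347 [571.7 -47.5] 184.3 178.1 5.5 z [0.067  0.0731 0.0798]
scene
mat 1336 [ 466.8 -374.3] 264.7 208.4 0.0 z [0.0026 0.0039 0.0067]
plane 1242 [568.  135.4] 140.6 51.0 20.7 z [0.0728 0.0827 0.0968]
tin 747 [520.6 265.9] 70.0 69.5 62.2 z [0.0822 0.089  0.092 ]
pan 5758 [553.9 169.7] 306.2 180.8 97.9 z [0.0465 0.0495 0.0572]
plane table strip 1668 [660.  108.3] 176.6 119.9 90.0 z [0.0719 0.0882 0.1111]
 bar 2163 [581.8 -61.9] 147.9 116.2 6.6 z [0.0779 0.0826 0.0855]
 bar 660 [569.6  24.4] 144.7 33.4 6.4 z [0.0796 0.0829 0.0856]
rails 277 [577.2 -41.5] 179.8 168.9 5.0 z [0.0673 0.072  0.075 ]
```

Emit:
jog_arm(plan="0.99 0.6 0 0 0 0 -1;0.99 0.6 0 0 0 0 -1;0.99 0.6 0 0 0 0 -1;0.99 0.6 0 0 0 0 -1;0.99 0.6 0 0 0 0 -1;0.99 0.6 0 0 0 0 -1;0.99 0.6 0 0 0 0 -1;0.99 0.6 0 0 0 0 -1;0.99 0.6 0 0 0 0 -1;0.99 0.6 0 0 0 0 -1")

```text
time_s: 1.1
tcp_pos: [0.4114, 0.342, 0.2222]
ee_rot: [[0.923, -0.385, -0.001], [-0.385, -0.923, -0.001], [-0.0, 0.001, -1.0]]
wrist_force: [0.2, -0.5, 0.0]
gripper_width: 0.999
gripper_force: 0.0
```

Emit:
jog_arm(plan="0.99 0.6 0 0 0 0 -1;0.99 0.6 0 0 0 0 -1;0.99 0.6 0 0 0 0 -1;0.99 0.6 0 0 0 0 -1;0.99 0.6 0 0 0 -0.9 -1;0 0 0 0 0 -0.9 -1;0 0 0 0 0 -0.9 -1;0 0 0 0 0 -0.9 -1;0 0 0 0 0 -0.9 -1;0 0 0 0 0 -0.9 -1")

```text
time_s: 2.1
tcp_pos: [0.4962, 0.2262, 0.222]
ee_rot: [[0.934, 0.356, -0.001], [0.356, -0.934, -0.001], [-0.001, 0.0, -1.0]]
wrist_force: [-1.0, -0.6, -0.1]
gripper_width: 0.999
gripper_force: 0.0
```

```bash
cat >> h.py <<'E'
def pose():
    s=r.sense(); R=np.array(s["ee_rot"]); p=np.array(s["tcp_pos"])
    print("t",round(s["time_s"],2),"p",np.round(p*1000,1),"ytool",round(np.degrees(np.arctan2(R[1,1],R[0,1])),1),"F",np.round(s["wrist_force"],1),"w",round(s["gripper_width"],3),"j",np.round(s["joints"],0))
    return p,R
def to(x,y,z,ya=None):
    "units: turn first (tool z), then shift in turned axes"
    p,R=pose(); 
    if ya is not None:
        a=np.radians(ya); Y=np.array([np.cos(a),np.sin(a),0]); 
        t=np.degrees(np.arctan2(Y@-R[:,0],Y@R[:,1])); 
        Zt=np.array([0,0,-1.]); R=np.stack([np.cross(Y,Zt),Y,Zt],1); print("turn units",round(t/8,2))
    print("shift units",np.round(R.T@(np.array([x,y,z])/1000-p)/.025,2))
E
python3 - <<'E'
from h import *
p,R=pose()
c=r.get_calibration("wrist");I,D=r.capture("wrist");X=cloud(c,D);np.savez("w1",I=I,D=D,X=X)
cv2.imwrite("pics/w1.png",I[:,:,::-1]); print(np.round(c["extrinsics"],3))
ok=D>.05;Z=X[...,2];print(ok.mean())
for k,m in (("plane",ok&(Z>.066)&(Z<.12)&(X[...,1]>.07)&(X[...,1]<.2)&(X[...,0]<.64)&(X[...,0]>.48)),):
    if m.sum()>50: print(k,m.sum(),*fit(X[m]),np.percentile(Z[m],[5,50,95]))
z=np.load("top.npz");Xt=z["X"]
for u,v in((387,200),(428,198),(432,263),(390,264),(410,232)): print(np.round(Xt[v,u],3))
z=np.load("scene.npz");print(z["X"][127,185])
to(565,134.5,55,-69.3)
E
```

```text
t 2.1 p [496.2 226.2 222. ] ytool -69.1 F [-1.  -0.6 -0.1] w 0.999 j [ 42.  14. -11.  -0. -65.  69.]
[[ 0.357  0.889  0.286  0.575]
 [-0.934  0.34   0.109  0.257]
 [ 0.    -0.306  0.952  0.385]
 [ 0.     0.     0.     1.   ]]
0.9959948979591837
plane 7789 [566.2 136.5] 139.8 50.3 20.8 [0.07646189 0.08443709 0.09821502]
[ 0.56  -0.319  0.   ]
[ 0.555 -0.449 -0.003]
[ 0.352 -0.426  0.007]
[ 0.361 -0.302 -0.004]
[ 0.452 -0.375  0.004]
[ 0.46213942 -0.36685789  0.00436375]
t 2.15 p [496.2 226.3 222. ] ytool -68.9 F [ 0.1 -0.  -0.1] w 0.998 j [ 42.  14. -11.  -0. -65.  70.]
turn units 0.04
shift units [1.28 4.41 6.68]
```

View pics/w1.png

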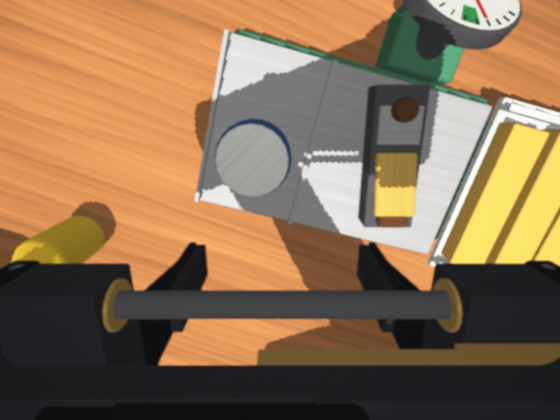

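The wrist view shows the plane at (398,155), and it measures (566, 136) mm at 20.8°, which agrees with the other two views. I'll descend and grasp.

Emit:
jog_arm(plan="0.27 0.87 0 0 0 0 -1;0.27 0.87 0 0 0 0 -1;0.27 0.87 0 0 0 0 -1;0.27 0.87 0 0 0 0 -1;0.27 0.87 0 0 0 0 -1;0 0 0.9 0 0 0 -1;0 0 0.9 0 0 0 -1;0 0 0.9 0 0 0 -1;0 0 0.9 0 0 0 -1;0 0 0.9 0 0 0 -1")

```text
time_s: 3.15
tcp_pos: [0.5661, 0.1363, 0.1089]
ee_rot: [[0.937, 0.349, -0.001], [0.349, -0.937, -0.0], [-0.001, -0.0, -1.0]]
wrist_force: [-0.7, 0.3, 0.6]
gripper_width: 1.001
gripper_force: 0.0
```

Emit:
jog_arm(plan="0 0 0.7 0 0 0 -1;0 0 0.7 0 0 0 -1;0 0 0.7 0 0 0 -1;0 0 0 0 0 0 -1;0 0 0 0 0 0 1;0 0 0 0 0 0 1;0 0 0 0 0 0 1;0 0 0 0 0 0 1;0 0 0 0 0 0 1;0 0 0 0 0 0 1")

```text
time_s: 4.15
tcp_pos: [0.5665, 0.1362, 0.0579]
ee_rot: [[0.936, 0.352, 0.0], [0.352, -0.936, -0.0], [0.0, 0.001, -1.0]]
wrist_force: [-0.4, -2.0, 0.7]
gripper_width: 0.576
gripper_force: 30.0
```

Emit:
jog_arm(plan="0 0 -0.6 0 0 0 1;0 0 -1 0 0 0 1;0 0 -1 0 0 0 1;0 0 -1 0 0 0 1;0 0 -0.4 0 0 0 1;-0.62 0.97 0 0 0 0 1;-0.62 0.97 0 0 0 0 1;-0.62 0.97 0 0 0 0 1;-0.62 0.97 0 0 0 0 1;-0.62 0.97 0 0 0 0 1")

```text
time_s: 5.15
tcp_pos: [0.5343, -0.0053, 0.1554]
ee_rot: [[0.936, 0.351, -0.004], [0.351, -0.936, 0.0], [-0.004, -0.002, -1.0]]
wrist_force: [0.3, -0.5, -7.1]
gripper_width: 0.573
gripper_force: 30.0
```

Emit:
jog_arm(plan="-0.62 0.97 0 0 0 0 1;-0.62 0.97 0 0 0 0 1;-0.62 0.97 0 0 0 0 1;-0.62 0.97 0 0 0 0 1;-0.62 0.97 0 0 0 0 1;-0.62 0.97 0 0 0 0 1;-0.62 0.97 0 0 0 0 1;-0.62 0.97 0 0 0 0 1;-0.62 0.97 0 0 0 0 1;-0.62 0.97 0 0 0 0 1")

```text
time_s: 6.15
tcp_pos: [0.4747, -0.286, 0.1553]
ee_rot: [[0.937, 0.351, -0.004], [0.351, -0.937, 0.003], [-0.003, -0.004, -1.0]]
wrist_force: [1.0, -0.8, -6.4]
gripper_width: 0.572
gripper_force: 30.0
```

Emit:
jog_arm(plan="-0.62 0.97 0 0 0 0 1;-0.62 0.97 0 0 0 0 1;-0.62 0.97 0 0 0 0 1;0 0 0.9 0 0 0 1;0 0 0.9 0 0 0 1;0 0 0.9 0 0 0 1;0 0 0.9 0 0 0 1;0 0 0.9 0 0 0 1;0 0 0.5 0 0 0 1;0 0 0 0 0 0 1")

```text
time_s: 7.15
tcp_pos: [0.4561, -0.3689, 0.0292]
ee_rot: [[0.936, 0.351, -0.007], [0.351, -0.936, 0.004], [-0.005, -0.006, -1.0]]
wrist_force: [-0.9, 0.2, -7.3]
gripper_width: 0.57
gripper_force: 30.0
```

```bash
python3 - <<'E'
from h import *
pose()
I,D=r.capture("top");X=cloud(r.get_calibration("top"),D)
I2,D2=r.capture("scene");X2=cloud(r.get_calibration("scene"),D2)
cv2.imwrite("pics/mid.png",np.vstack([cv2.resize(I[175:300,360:560],(640,400),interpolation=2)[:,:,::-1],cv2.resize(I2[225:325,200:300],(200,200),interpolation=2)[:,:,::-1].repeat(1,1) if 0 else np.hstack([cv2.resize(I2[255:310,230:285],(200,200),interpolation=2),cv2.resize(I2[60:180,120:440-56],(440,200))])[:,:,::-1]]))
for XX,DD in((X,D),(X2,D2)):
    m=(DD>.3)&(XX[...,0]>.48)&(XX[...,0]<.56)&(XX[...,1]>.07)&(XX[...,1]<.18); print("pan z",np.median(XX[...,2][m]))
E
```

```text
t 7.15 p [ 456.1 -368.9   29.2] ytool -69.5 F [-0.9  0.2 -7.3] w 0.57 j [-23.  30. -18.  -0. -43. 134.]
pan z 0.05637561921108547
pan z 0.05503768963320832
```

View pics/mid.png

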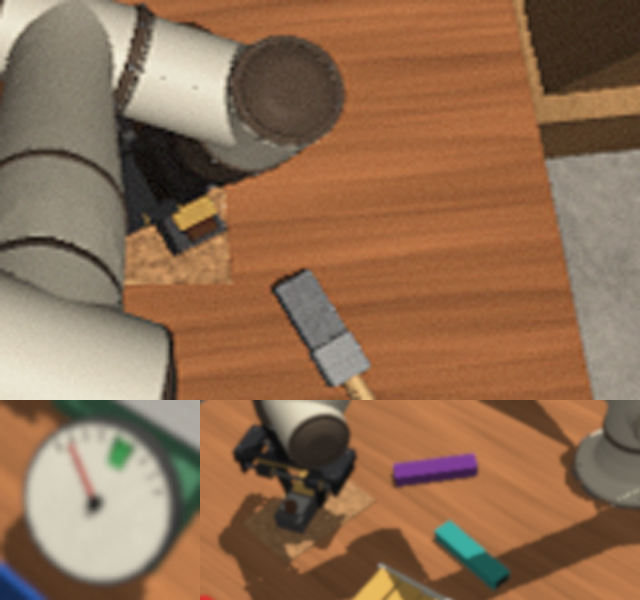

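The plane is over the mat (top view, and scene view at (295,505) of the composite), and the needle has fallen back well left of green. I'll lower, release and retreat.

Emit:
jog_arm(plan="0 0 0.34 0 0 0 1;0 0 0.26 0 0 0 1;0 0 0 0 0 0 1;0 0 0 0 0 0 1;0 0 0 0 0 0 -1;0 0 0 0 0 0 -1;0 0 0 0 0 0 -1;0 0 0 0 0 0 -1;0 0 -0.3 0 0 0 -1;0 0 -0.5 0 0 0 -1")

```text
time_s: 8.25
tcp_pos: [0.4582, -0.3701, 0.0378]
ee_rot: [[0.936, 0.352, -0.001], [0.352, -0.936, 0.001], [-0.001, -0.001, -1.0]]
wrist_force: [-0.5, 0.4, 0.1]
gripper_width: 0.972
gripper_force: 0.0
```

Emit:
jog_arm(plan="0 0 -1 0 0 0 -1;0 0 -1 0 0 0 -1;0 0 -1 0 0 0 -1;0 0 -1 0 0 0 -1;0 0 -1 0 0 0 -1;0 0 0 0 0 0 1;0 0 0 0 0 0 1;0 0 0 0 0 0 1;0 0 0 0 0 0 1;0 0 0 0 0 0 1")

```text
time_s: 9.25
tcp_pos: [0.4582, -0.37, 0.1617]
ee_rot: [[0.936, 0.351, -0.002], [0.351, -0.936, 0.001], [-0.001, -0.001, -1.0]]
wrist_force: [0.3, 0.0, -0.3]
gripper_width: 0.629
gripper_force: 0.0
```

```bash
python3 - <<'E'
from h import *
pose()
X=[];n=0
c=r.get_calibration("wrist");I,D=r.capture("wrist");X=cloud(c,D);Z=X[...,2]
m=(D>.05)&(Z>.025)&(Z<.06)&(X[...,0]>.35)&(X[...,0]<.56)&(X[...,1]<-.28)&(X[...,1]>-.47)
print("plane",m.sum(),*fit(X[m]),np.percentile(Z[m],[5,50,95]))
m=(D>.05)&(Z>.0)&(Z<.015)&(X[...,0]>.37)&(X[...,0]<.54)&(X[...,1]<-.32)&(X[...,1]>-.43);print("mat z",np.median(Z[m]))
# needle from scene: red pixels on dial
I,D=r.capture("scene");np.savez("scene2",I=I,D=D,X=cloud(r.get_calibration("scene"),D))
b=I[255:312,228:290].astype(int);H=cv2.cvtColor(I[255:312,228:290],cv2.COLOR_RGB2HSV).astype(int)
red=(b[...,0]-b[...,1]>50)&(b[...,0]-b[...,2]>50);gr=(H[...,0]>50)&(H[...,0]<80)&(H[...,1]>120)
for m in(red,gr): v,u=np.nonzero(m);print(len(u),u.mean()+228,v.mean()+255,list(zip((u+228)[::4],(v+255)[::4]))[:12])
to(586,-130,72,-83.4)
E
```

```text
t 9.25 p [ 458.2 -370.   161.7] ytool -69.4 F [ 0.3  0.  -0.3] w 0.629 j [-23.  21. -10.  -0. -59. 134.]
plane 7249 [ 458.5 -369.7] 139.3 50.1 20.7 [0.03346173 0.03809814 0.05175874]
mat z 0.004518547189645616
684 257.8698830409357 287.26169590643275 [(np.int64(228), np.int64(255)), (np.int64(229), np.int64(257)), (np.int64(229), np.int64(258)), (np.int64(228), np.int64(259)), (np.int64(232), np.int64(259)), (np.int64(230), np.int64(260)), (np.int64(234), np.int64(260)), (np.int64(242), np.int64(260)), (np.int64(230), np.int64(261)), (np.int64(234), np.int64(261)), (np.int64(238), np.int64(261)), (np.int64(242), np.int64(261))]
14 262.35714285714283 269.0 [(np.int64(262), np.int64(267)), (np.int64(264), np.int64(268)), (np.int64(264), np.int64(269)), (np.int64(261), np.int64(271))]
t 9.35 p [ 458.4 -370.1  161.9] ytool -69.4 F [ 0.1 -0.7 -0. ] w 0.538 j [-23.  21. -10.  -0. -59. 134.]
turn units 1.75
shift units [ 6.18 -8.95  3.6 ]
```

The plane lies flat on the mat: centre (458,-370), mat top at 4.5 mm, body top at about 34 mm. Now I'll move behind bar4 and measure the bars with the wrist camera.

Emit:
jog_arm(plan="0 0 0 0 0 0.88 1;0 0 0 0 0 0.87 1;0.75 -0.94 0 0 0 0 1;0.75 -0.94 0 0 0 0 1;0.75 -0.94 0 0 0 0 1;0.75 -0.94 0 0 0 0 1;0.75 -0.94 0 0 0 0 1;0.75 -0.94 0 0 0 0 1;0.75 -0.94 0 0 0 0 1;0.75 -0.94 0 0 0 0 1")

```text
time_s: 10.35
tcp_pos: [0.5865, -0.1652, 0.1623]
ee_rot: [[0.993, 0.115, -0.001], [0.115, -0.993, -0.0], [-0.001, -0.0, -1.0]]
wrist_force: [0.1, -0.4, 0.3]
gripper_width: 0.001
gripper_force: 0.0
```

```bash
cat >> h.py <<'E'
def bars(n="wrist",zmin=.066,k=3,save=None):
    c=r.get_calibration(n);I,D=r.capture(n);X=cloud(c,D);H=cv2.cvtColor(I,cv2.COLOR_RGB2HSV).astype(int)
    if save: cv2.imwrite(save,I[:,:,::-1])
    hue,sat=H[...,0],H[...,1];x,y,Z=X[...,0],X[...,1],X[...,2]
    B=(D>.05)&(sat>90)&(hue>15)&(hue<32)&(Z>zmin)&(Z<.1)&(x>.45)&(x<.68)&(y>-.2)&(y<.25)
    nc,L=cv2.connectedComponents(cv2.erode(B.astype(np.uint8),np.ones((k,k),np.uint8)),connectivity=4)
    for i in range(1,nc):
        q=X[L==i]
        if len(q)>150:
            f=fit(q);A=np.c_[q[:,:2]-q[:,:2].mean(0),np.ones(len(q))];s=np.linalg.lstsq(A,q[:,2],rcond=None)[0]
            print(" bar",len(q),*f,"z %.1f slope x %.3f y %.3f"%(1000*s[2],s[0],s[1]))
    return I,D,X
E
python3 - <<'E'
from h import *
pose(); I,D,X=bars(save="pics/w2.png")
to(588,-160,68,-83.4)
E
```

```text
t 10.35 p [ 586.5 -165.2  162.3] ytool -83.4 F [ 0.1 -0.4  0.3] w 0.001 j [ -1.  23.  -7.   0. -60.  97.]
 bar 31821 [576.5 -41.5] 163.6 151.5 96.9 z 83.5 slope x 0.001 y -0.003
t 10.4 p [ 589.1 -162.2  162.2] ytool -83.2 F [ 2.2  1.1 -0. ] w 0.002 j [ -0.  23.  -7.  -0. -60.  97.]
turn units 0.02
shift units [-0.03 -0.09  3.77]
```

View pics/w2.png

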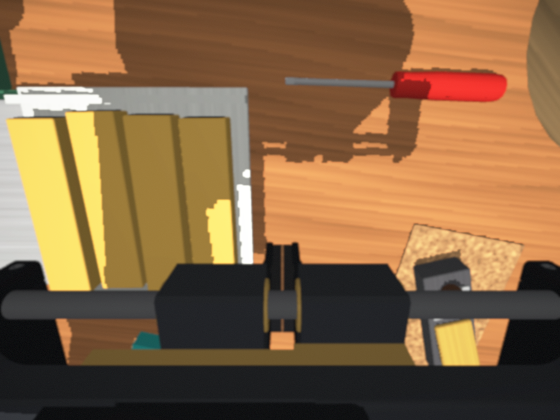

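The wrist view shows four bars on the deck from (10,115) to (235,290), the plane flat on the mat at (450,300), and the fingers behind bar4. The bar row is 163 mm long and centred at (576,-42), with its top at 83.5 mm. I'll descend and start pushing.

Emit:
jog_arm(plan="0 0 0.96 0 0 0 1;0 0 0.96 0 0 0 1;0 0 0.96 0 0 0 1;0 0 0.96 0 0 0 1;0 0 0 0 0 0 1;0 -0.3 0 0 0 0 1;0 -0.3 0 0 0 0 1;0 -0.3 0 0 0 0 1;0 -0.3 0 0 0 0 1;0 -0.3 0 0 0 0 1")

```text
time_s: 11.4
tcp_pos: [0.5822, -0.1286, 0.0676]
ee_rot: [[0.993, 0.115, 0.002], [0.115, -0.993, -0.001], [0.002, 0.001, -1.0]]
wrist_force: [1.6, -2.2, 0.8]
gripper_width: 0.004
gripper_force: 1.4
```

Emit:
jog_arm(plan="0 -0.25 0 0 0 0 1;0 -0.25 0 0 0 0 1;0 -0.25 0 0 0 0 1;0 -0.25 0 0 0 0 1;0 -0.25 0 0 0 0 1;0 -0.25 0 0 0 0 1;0 -0.25 0 0 0 0 1;0 0 0 0 0 0 1;0 0 0 0 0 0 1;0 0 0 0 0 0 1")

```text
time_s: 12.4
tcp_pos: [0.5773, -0.0862, 0.0676]
ee_rot: [[0.993, 0.115, 0.002], [0.115, -0.993, -0.001], [0.001, 0.001, -1.0]]
wrist_force: [0.6, -5.0, 3.7]
gripper_width: 0.008
gripper_force: 2.6
```

```bash
python3 - <<'E'
from h import *
pose(); bars(zmin=.05); bars("top",.05,2); bars("scene",.05,2)
E
```

```text
t 12.4 p [577.3 -86.2  67.6] ytool -83.4 F [ 0.6 -5.   3.7] w 0.008 j [  7.  27. -17.   0. -46.  89.]
 bar 39449 [602.4  -2.1] 142.1 92.8 97.0 z 84.4 slope x 0.000 y -0.002
 bar 2941 [521.4   6. ] 53.9 35.5 96.6 z 84.2 slope x 0.041 y -0.016
 bar 446 [540.4 -35.9] 92.4 85.5 8.0 z 83.8 slope x 0.011 y -0.010
 bar 2674 [573.7  -2.6] 155.4 149.6 6.8 z 81.8 slope x -0.002 y -0.027
```

Emit:
jog_arm(plan="0 -0.25 0 0 0 0 1;0 -0.25 0 0 0 0 1;0 -0.25 0 0 0 0 1;0 0 0 0 0 0 1;0 0 0 0 0 0 1;0 0 0 0 0 0 1;0 0 0 0 0 0 1;0 0 0 0 0 0 1;0 0 0 0 0 0 1;0 0 0 0 0 0 1")

```text
time_s: 13.55
tcp_pos: [0.5751, -0.0675, 0.0675]
ee_rot: [[0.993, 0.115, 0.001], [0.115, -0.993, -0.001], [0.001, 0.001, -1.0]]
wrist_force: [0.2, -5.6, 3.9]
gripper_width: 0.009
gripper_force: 2.6
```

```bash
cat >> h.py <<'E'
O=np.array([563.5,46.]); ex=np.array([np.cos(np.radians(6.6)),np.sin(np.radians(6.6))]); ey=np.array([-ex[1],ex[0]])
def prof(X,D,sx=(-60,60)):
    "median height along scale y, for three strips of scale x"
    q=(X[...,:2]*1000-O); a=q@ex; b=q@ey; Z=X[...,2]*1000
    for lo,hi in ((-65,-30),(-15,15),(30,65)):
        o=[]
        for y in range(-150,170,5):
            m=(D>.05)&(a>lo)&(a<hi)&(b>=y)&(b<y+5)&(Z>30)&(Z<100)
            o.append(f"{y}:{np.median(Z[m]):.0f}" if m.sum()>3 else f"{y}:-")
        print((lo,hi)," ".join(o))
E
python3 - <<'E'
from h import *
pose()
for n in("scene","wrist"):
    c=r.get_calibration(n);I,D=r.capture(n);print(n);prof(cloud(c,D),D)
    if n=="scene": cv2.imwrite("pics/s3.png",cv2.resize(I[155:315,180:390],None,fx=3.7,fy=3.7,interpolation=2)[:,:,::-1])
E
```

```text
t 13.55 p [575.1 -67.5  67.5] ytool -83.4 F [ 0.2 -5.6  3.9] w 0.009 j [  9.  26. -17.   0. -46.  87.]
scene
(-65, -30) -150:- -145:- -140:- -135:- -130:- -125:- -120:- -115:- -110:- -105:- -100:- -95:- -90:- -85:- -80:- -75:- -70:- -65:- -60:- -55:- -50:83 -45:83 -40:82 -35:82 -30:83 -25:83 -20:83 -15:82 -10:82 -5:83 0:81 5:77 10:77 15:77 20:77 25:78 30:78 35:70 40:53 45:53 50:53 55:53 60:53 65:53 70:53 75:53 80:53 85:54 90:53 95:53 100:53 105:53 110:53 115:53 120:53 125:52 130:54 135:53 140:54 145:53 150:53 155:53 160:53 165:61
(-15, 15) -150:58 -145:59 -140:59 -135:58 -130:58 -125:60 -120:74 -115:76 -110:82 -105:84 -100:83 -95:83 -90:83 -85:82 -80:82 -75:82 -70:82 -65:83 -60:84 -55:83 -50:84 -45:83 -40:83 -35:82 -30:83 -25:83 -20:83 -15:83 -10:84 -5:83 0:80 5:77 10:78 15:77 20:76 25:78 30:77 35:69 40:53 45:53 50:53 55:53 60:53 65:53 70:54 75:54 80:53 85:53 90:53 95:52 100:53 105:53 110:53 115:53 120:53 125:54 130:53 135:53 140:53 145:53 150:53 155:53 160:53 165:60
(30, 65) -150:60 -145:58 -140:58 -135:58 -130:59 -125:59 -120:60 -115:- -110:- -105:83 -100:83 -95:82 -90:83 -85:83 -8
[... 868 characters left out ...]
84 -65:84 -60:85 -55:85 -50:85 -45:85 -40:85 -35:84 -30:85 -25:85 -20:85 -15:85 -10:85 -5:84 0:84 5:79 10:79 15:79 20:79 25:79 30:79 35:79 40:- 45:- 50:- 55:- 60:- 65:- 70:- 75:- 80:- 85:- 90:- 95:- 100:- 105:- 110:- 115:- 120:- 125:- 130:- 135:- 140:- 145:- 150:- 155:- 160:- 165:-
(30, 65) -150:61 -145:61 -140:61 -135:61 -130:61 -125:61 -120:61 -115:61 -110:61 -105:84 -100:85 -95:85 -90:85 -85:85 -80:85 -75:85 -70:84 -65:85 -60:85 -55:85 -50:85 -45:85 -40:85 -35:84 -30:85 -25:85 -20:85 -15:85 -10:85 -5:85 0:84 5:79 10:79 15:79 20:79 25:79 30:78 35:- 40:- 45:- 50:- 55:- 60:- 65:- 70:- 75:- 80:- 85:- 90:- 95:- 100:- 105:- 110:- 115:- 120:- 125:- 130:- 135:- 140:- 145:- 150:- 155:- 160:- 165:-
```

View pics/s3.png

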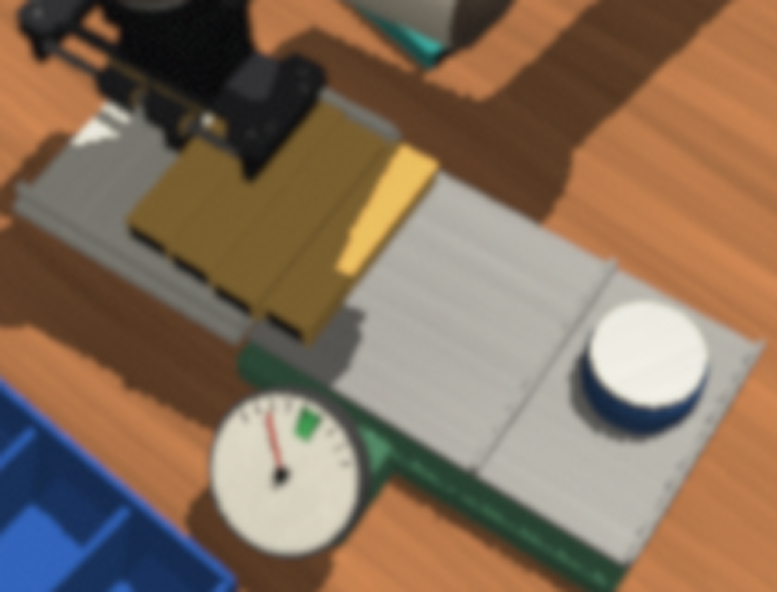

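Bar1 lies flat on the pan (top 77.5 mm, pan 53.4 mm, scale y 2 to 38), and the needle has moved on to (268,412) in the crop. Next is bar2.

Emit:
jog_arm(plan="0 -0.25 0 0 0 0 1;0 -0.25 0 0 0 0 1;0 -0.25 0 0 0 0 1;0 -0.25 0 0 0 0 1;0 -0.25 0 0 0 0 1;0 -0.25 0 0 0 0 1;0 0 0 0 0 0 1;0 0 0 0 0 0 1;0 0 0 0 0 0 1;0 0 0 0 0 0 1")

```text
time_s: 14.65
tcp_pos: [0.5706, -0.0303, 0.0673]
ee_rot: [[0.993, 0.115, 0.001], [0.115, -0.993, -0.001], [0.001, 0.001, -1.0]]
wrist_force: [0.7, -4.7, 3.9]
gripper_width: 0.009
gripper_force: 2.5
```

```bash
cat >> h.py <<'E'
def prof2(n="scene",y0=-60,y1=150,name=None):
    c=r.get_calibration(n);I,D=r.capture(n);X=cloud(c,D)
    q=(X[...,:2]*1000-O); a=q@ex; b=q@ey; Z=X[...,2]*1000
    for lo,hi in ((-60,-25),(25,60)):
        print(n,(lo,hi)," ".join(f"{y}:{np.median(Z[m]):.1f}" for y in range(y0,y1,6) if (m:=(D>.05)&(a>lo)&(a<hi)&(b>=y)&(b<y+6)&(Z>30)&(Z<100)).sum()>3))
    if name: cv2.imwrite(name,cv2.resize(I[155:315,180:390],None,fx=3.7,fy=3.7,interpolation=2)[:,:,::-1])
    if n=="scene":
        d=cv2.resize(I[258:306,236:280],None,fx=8,fy=8,interpolation=2).astype(int)
        # pivot ~ (256,283.3); red needle pixels above the pivot
        red=(d[...,0]-d[...,1]>55)&(d[...,0]-d[...,2]>55); v,u=np.nonzero(red); u=u/8+236;v=v/8+258
        k=(np.hypot(u-256,v-283.3)<18)&(np.hypot(u-256,v-283.3)>5)
        print("needle img deg",np.round(np.degrees(np.arctan2((u[k]-256).mean(),(283.3-v[k]).mean())),1),k.sum())
E
python3 - <<'E'
from h import *
pose(); prof2()
E
```

```text
t 14.65 p [570.6 -30.3  67.3] ytool -83.4 F [ 0.7 -4.7  3.9] w 0.009 j [ 13.  26. -18.   0. -46.  83.]
scene (-60, -25) -12:82.6 -6:82.8 0:81.2 6:73.4 12:73.6 18:74.6 24:74.0 30:73.6 36:74.3 42:73.5 48:73.6 54:73.9 60:73.8 66:74.2 72:65.6 78:49.2 84:49.0 90:50.1 96:49.1 102:49.3 108:49.0 114:49.2 120:49.1 126:49.3 132:49.4 138:49.1 144:50.1
scene (25, 60) -60:82.4 -54:82.1 -48:83.4 -42:82.6 -36:81.9 -30:82.9 -24:83.4 -18:82.7 -12:82.5 -6:82.8 0:81.1 6:74.4 12:73.7 18:73.9 24:73.6 30:73.5 36:73.9 42:73.0 48:74.6 54:73.4 60:73.5 66:73.4 72:68.1 78:50.4 84:49.6 90:49.7 96:49.2 102:49.9 108:49.6 114:50.7 120:50.0 126:49.5 132:49.6 138:49.9 144:49.7
needle img deg 5.3 45
```

Bar2 is also flat on the pan. Its top is at 73.6 mm, with the pan at 49.4 mm. Next is bar3.

Emit:
jog_arm(plan="0 -0.25 0 0 0 0 1;0 -0.25 0 0 0 0 1;0 -0.25 0 0 0 0 1;0 -0.25 0 0 0 0 1;0 -0.25 0 0 0 0 1;0 -0.22 0 0 0 0 1;0 0 0 0 0 0 1;0 0 0 0 0 0 1;0 0 0 0 0 0 1;0 0 0 0 0 0 1")

```text
time_s: 15.7
tcp_pos: [0.5661, 0.006, 0.0673]
ee_rot: [[0.993, 0.115, 0.0], [0.115, -0.993, -0.001], [0.0, 0.001, -1.0]]
wrist_force: [-0.1, -6.0, 4.0]
gripper_width: 0.005
gripper_force: 2.9
```

```bash
python3 - <<'E'
from h import *
pose(); prof2(y1=165,name="pics/s4.png")
E
```

```text
t 15.7 p [566.1   6.   67.3] ytool -83.4 F [-0.1 -6.   4. ] w 0.005 j [ 17.  26. -19.   0. -45.  79.]
scene (-60, -25) 24:70.7 30:72.0 36:70.8 42:71.4 48:70.9 54:70.8 60:70.8 66:71.4 72:70.2 78:71.0 84:71.0 90:71.5 96:71.6 102:70.9 108:68.3 114:48.0 120:47.7 126:46.7 132:47.6 138:47.1 144:47.2 150:47.6 156:47.3 162:48.7
scene (25, 60) -60:58.6 -54:59.1 -48:59.4 -42:60.1 -30:82.7 -24:83.2 -18:82.5 -12:82.2 -6:82.4 0:81.0 6:71.7 12:71.4 18:71.1 24:71.3 30:71.3 36:70.9 42:71.5 48:71.1 54:71.6 60:71.5 66:71.7 72:70.6 78:71.4 84:71.4 90:71.4 96:71.7 102:71.5 108:66.5 114:47.1 120:46.7 126:47.0 132:47.4 138:46.7 144:47.2 150:47.3 156:46.9 162:50.0
needle img deg nan 0h.py:64: RuntimeWarning: Mean of empty slice.
  print("needle img deg",np.round(np.degrees(np.arctan2((u[k]-256).mean(),(283.3-v[k]).mean())),1),k.sum())
  ret = ret.dtype.type(ret / rcount)
```

View pics/s4.png

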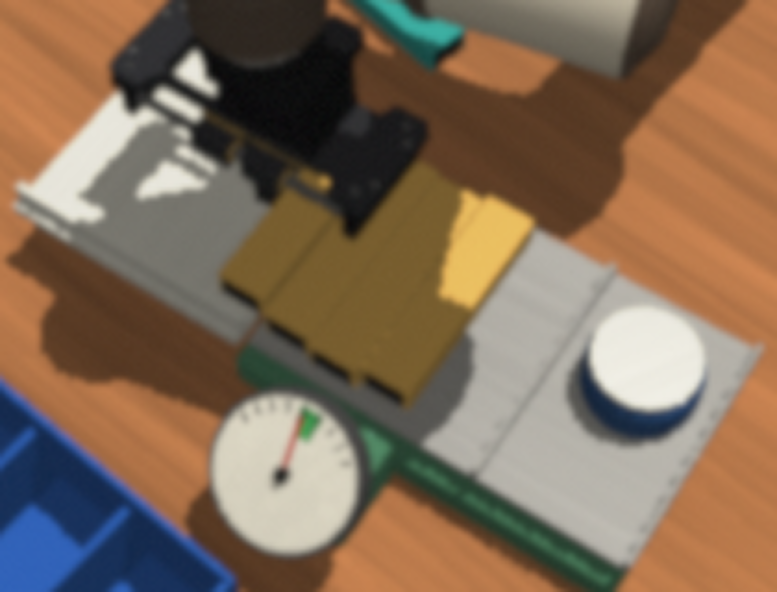

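Bar3 is flat on the pan (71.2 mm top, 47.1 mm pan). Bar4 is still on the deck, and the needle is at the green band's edge near (303,415). I'll back off and read the dial close up.

Emit:
jog_arm(plan="0 0.3 0 0 0 0 1;0 0.6 0 0 0 0 1;0 0.6 0 0 0 0 1;0 0 -1 0 0 0 1;0 0 -1 0 0 0 1;0 0 -1 0 0 0 1;0.5 -0.8 -1 0 0 0 1;0.5 -0.8 0 0 0 0 1;0.5 -0.8 0 0 0 0 1;0 0 0 0 0 0 1")

```text
time_s: 16.75
tcp_pos: [0.6016, 0.0351, 0.1655]
ee_rot: [[0.993, 0.116, -0.001], [0.116, -0.993, 0.0], [-0.001, -0.0, -1.0]]
wrist_force: [-0.1, -0.4, -2.2]
gripper_width: 0.005
gripper_force: 0.0
```

```bash
python3 - <<'E'
from h import *
pose();prof2(y1=165)
c=r.get_calibration("wrist");I,D=r.capture("wrist");np.savez("w5",I=I,D=D,X=cloud(c,D))
cv2.imwrite("pics/w5.png",I[:,:,::-1])
E
```

```text
t 16.75 p [601.6  35.1 165.5] ytool -83.3 F [-0.1 -0.4 -2.2] w 0.005 j [ 19.  22.  -7.  -0. -60.  78.]
scene (-60, -25) -60:60.0 -54:59.4 -48:59.5 -42:58.3 -30:82.8 12:71.7 18:70.9 24:71.3 30:70.1 36:71.2 42:72.1 48:71.7 54:71.5 60:71.1 66:71.6 72:70.5 78:70.8 84:71.6 90:70.7 96:71.2 102:70.3 108:68.9 114:46.9 120:47.0 126:47.2 132:47.2 138:46.7 144:47.2 150:47.4 156:47.6 162:50.2
scene (25, 60) -60:59.0 -54:59.3 -48:59.0 -42:60.1 -30:82.8 -24:82.8 -18:83.9 -12:82.8 -6:82.0 0:81.3 6:71.5 12:71.2 18:71.5 24:71.1 30:71.2 36:71.1 42:71.5 48:71.2 54:72.1 60:71.4 66:71.4 72:70.8 78:71.3 84:71.7 90:71.6 96:71.2 102:71.1 108:68.0 114:47.6 120:47.8 126:47.0 132:47.6 138:47.1 144:47.4 150:47.3 156:47.6 162:50.6
needle img deg nan 0h.py:64: RuntimeWarning: Mean of empty slice.
  print("needle img deg",np.round(np.degrees(np.arctan2((u[k]-256).mean(),(283.3-v[k]).mean())),1),k.sum())
  ret = ret.dtype.type(ret / rcount)
```

View pics/w5.png

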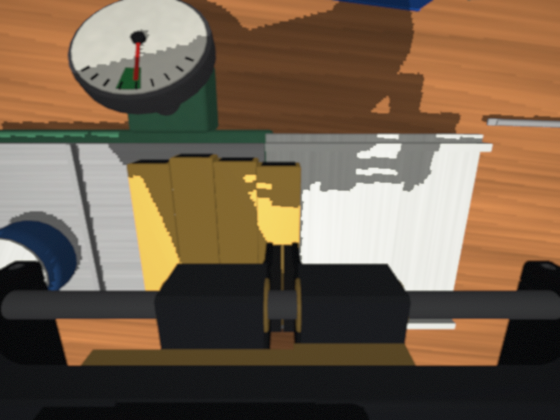

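The wrist view shows the dial at (140,45), with the needle over the green sector near its lower edge. I'll measure the angles in the dial plane.

```bash
python3 - <<'E'
from h import *
z=np.load("w5.npz");I=z["I"].astype(int);X=z["X"]
sub=np.zeros(I.shape[:2],bool);sub[0:105,72:212]=1
vv,uu=np.mgrid[:420,:560]
H=cv2.cvtColor(z["I"],cv2.COLOR_RGB2HSV).astype(int)
face=sub&(H[...,1]<60)&(H[...,2]>90)
q=X[face];q=q[(q[:,2]>.05)&(q[:,2]<.12)]
for _ in range(3):
    c=q.mean(0);n=np.linalg.svd(q-c,full_matrices=False)[2][2];q=q[abs((q-c)@n)<.006]
n*=np.sign(n[2]);print("normal",n.round(2),"c",c.round(3))
cal=r.get_calibration("wrist");K=cal["mtx"];E=np.array(cal["extrinsics"])
def ray(u,v):
    d=np.stack([(u-K[0][2])/K[0][0],-(v-K[1][2])/K[1][1],-np.ones_like(u,float)],-1)@E[:3,:3].T
    t=((c-E[:3,3])@n)/(d@n);return E[:3,3]+t[:,None]*d
piv=ray(np.array([138.5]),np.array([37.5]))[0]
up=np.array([0,0,1.])-n*n[2];up/=np.linalg.norm(up);right=np.cross(up,n)
def ang(m):
    v,u=np.nonzero(m);p=ray(u,v)-piv;a=np.degrees(np.arctan2(p@right,p@up));rr=np.hypot(p@right,p@up)*1000;return a,rr,u,v
R,G,B=I[...,0],I[...,1],I[...,2]
for k,m in(("red",sub&(R-G>60)&(R-B>60)),("green",sub&(G-R>25)&(G-B>10)&(vv>62)&(vv<95)),("pivot",sub&(I.sum(-1)<120)&(vv<50))):
    a,rr,u,v=ang(m)
    print(k,len(a),"uv",u.mean(),v.mean(),"ang",np.percentile(a,[2,25,50,75,98]).round(1),"r",np.percentile(rr,[2,50,98]).round(1))
# tick marks: dark-ish px at radius 38-46
cv2.imwrite("pics/dial.png",cv2.resize(z["I"][0:115,60:220],None,fx=5,fy=5,interpolation=cv2.INTER_CUBIC)[:,:,::-1])
E
```

```text
normal [0.64 0.07 0.76] c [0.714 0.147 0.088]
red 758 uv 91.43667546174143 56.684696569920845 ang [-11.3  23.   32.9 119.1 129. ] r [ 8.1 54.9 64.1]
green 322 uv 139.6832298136646 81.56211180124224 ang [-47.9  -5.9  -0.2   3.8   8. ] r [28.8 40.1 69.6]
pivot 115 uv 146.2173913043478 37.97391304347826 ang [-170.9  -81.9   -4.1  105.7  172.1] r [ 0.6  3.5 51.9]
```

View pics/dial.png

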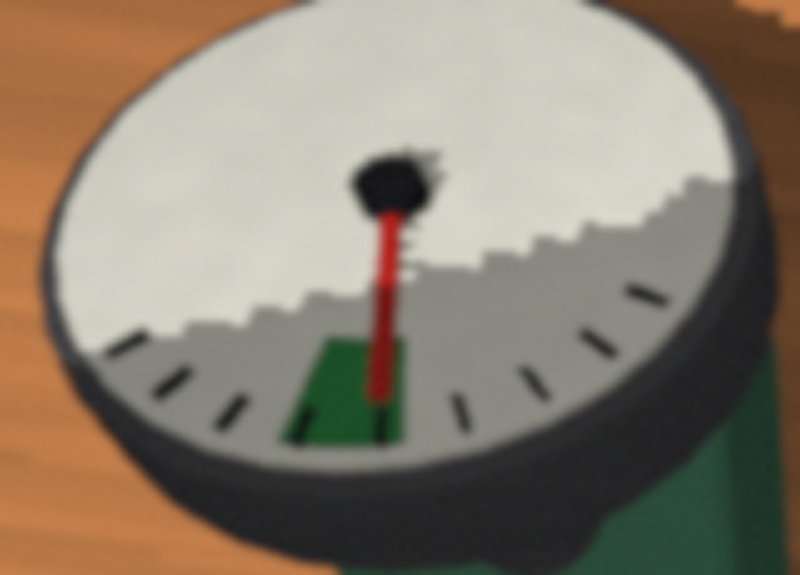

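The needle sits on the 1.0 tick inside the green sector (about 1.02 rad) and is at rest. The three pan bars measure flat, 24 mm above the pan, and bar4 lies flat on the deck. The arm is clear, so I'm handing in.

```bash
python3 -c "
from h import *
pose(); print(r.finish_job())"
```

```text
t 16.85 p [600.2  33.5 165.2] ytool -83.4 F [ 0.3 -0.5 -0.5] w 0.002 j [ 19.  22.  -8.  -0. -60.  78.]
the job is handed in; nothing more can be done
None
```

Job handed in at 16.9 s, with no verdict returned: the plane is flat on the cork mat, bars 1–3 are flat on the pan, bar 4 is on the deck, and the needle is resting in the green band at about 1.02 rad, just above the 0.95 lower edge.

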